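# Open the quadcopter's battery hatch by its push-push latch

### The arm

A 6-joint arm with a two-finger parallel gripper is mounted at the origin on the work surface. World frame = base frame: x ahead of the robot, y to its left, z up, the work surface at z = 0. Lengths are in m, angles in rad, forces in N, time in s.
With the tool pointing down it reaches from about 0.35 to 0.85 m from the base axis. Payload 8.1 kg.
Tool frame: the origin (TCP) lies at the very end of the fingers, on their centre line; the grasp point (between the pads) lies 19 mm behind it (robot.pinch_z is the distance from the TCP to the grasp point, in m); y points along the fingers, x is the direction in which the jaws open and shut, and the axes are right-handed (so a half turn about y gives the same grasp; the last joint's range is limited). The gripper opens to 93 mm and grips with 3 to 60 N. Pads are 15 mm wide; open, the fingers measure 128 mm over their backs; the gripper's body (75 mm by 188 mm) begins 65 mm behind the grasp point.
Start: joints at [-1.201, 0.13, 1.488, -0, 1.523, -0.085], TCP at [0.264, -0.539, 0.197] pointing down, gripper open.
Joint ranges: [-2.96, 2.96], [-0.89, 2.26], [0.02, 2.5], [-1.34, 4.48], [0, 2.73], [-2.66, 2.66]. Speed limits (rad/s): [2.39, 2.39, 2.79, 3.14, 3.14, 3.14].

### API

Orientations are given as a rotation vector (axis times angle).
In Python, from plant import robot gives the robot as it stands.
- The arm moves only by the shell command python3 -m inch 'ROWS' [FORCE]. ROWS is JSON, a list of rows, each a list of 5 numbers: the closure, from -1 (fully open) to 1 (shut), then the shift along the world's x, y, z in m, then the turn about the world's z in rad. A call has 1 to 8 rows; each row is the pose to reach, as a shift and turn from the pose measured when the call began; what a row does not reach only later rows make up. A row lasts 1/8 s, in which the tool goes at most 62.5 mm and 10.7 degrees, less where a joint would pass 70% of its speed; a pose out of reach is approached as far as the arm can. A call with a gripper value outside its range is refused whole. The fingers move at their own pace and stop on an object; FORCE is the grip in N (left out, the last holds). Time passes only in rows, so rows that repeat a pose let the fingers close. It gives the time, the measured TCP pose, the force and the opening at its end, in the units of the state.
- robot.read_state(): the state, without advancing time (a new reading comes with each control period).
- robot.read_camera(name): name is "scene" or "top" or "wrist"; returns a dict with "color" (420x560x3 uint8, red, green, blue), "mtx" (3x3 intrinsics, pixels), "dist_coeffs" ([k1, k2, p1, p2, k3] as OpenCV has them; the pictures are not rectified), "R" (3x3) and "t" (3): a world point X has camera coordinates R X + t; the wrist camera has in their place "hand_eye" (4x4, takes a point from camera to tool coordinates, whose origin is the TCP and whose axes are the tool frame's). Camera axes: x right, y down, z forward; pixel columns grow to the right and rows downward; lengths in m; the calibration is good to about 2 mm. A picture is of the moment at which its call begins: read the wrist's pose just before it. There is no depth.
- robot.close_job(): hands the job in, once; it reports no verdict.
The state is a dict: "t": time; "q": joint angles; "dq": joint speeds; "joint_torque": joint torques, N m; "tool_pos": TCP position; "orientation": TCP orientation; "force": force on the tool from outside, world axes, zero at the start; "wrist_torque": the same for the moment, N m; "opening": finger opening in m.
Only numpy, scipy, OpenCV 4.12 (cv2) and the standard library are available. Lean on these libraries where they do the work, as an engineer would, in place of code of your own. Each camera call takes 0.05 s, during which the arm holds its last target. There are 200 camera calls.

### The job

Open the battery hatch on top of the quadcopter so that the pack can be swapped: gently press its orange pad down once with a fingertip until the push-push latch lets go, then take the hand away and let the hatch spring up by itself. Stay clear and watch it for about two seconds to be sure that it stays open; do not push it back down, and do not grasp, lift or shift the quadcopter or the things lying round it.

Things in the scene. Friction and masses are not known exactly. Their poses are not given: they have to be found in the camera images.
- drone: Quadcopter, propellers off, 1.2 kg, loose on two skids, its heading varies. Origin on the desk under mid-hull; x to its nose (white puck, r 21, top z 114, at x 66), y left, z up. Dark hull 210 x 84, walls round the hatch to z 100, nose deck z 103. Motors r 18, to z 106, at x +-134, y +-134. Its light grey battery hatch, 96 x 66, 8 thick, covers the rear half: top z 106, free edge at x -90.
- hatch_hinge (a point): Middle of the hatch's hinge line, at x 8, y 0, z 106 in the quadcopter's frame (axis along its y). When the latch has let go and the finger lifts, the hatch springs open in about 1 s: its free edge, 98 mm from here, swings up and over towards the nose. Lift the finger straight up or towards the tail.
- press_pad (a point): Centre of the top of the orange ribbed press pad, 30 along x 40 across, 2 proud of the hatch, near its free edge; moves with it. Hatch shut: at x -72, y 0, z 108 in the quadcopter's frame. Axes: z out of the hatch, x to the hinge. It sinks against a spring: starts at 2.5 N, the latch lets go 2 mm down (3.5 N), firm stop 5 mm down (5 N, then rising). A press of 6 N is ample.
- hatch (a joint): Angle of the battery hatch, rad: 0 shut and latched, negative pressed in (-0.025 lets go, -0.064 firm stop), 1.4 fully open, where its spring holds it. Pushed fully down again from open, it latches shut.
- spare_pack_mid (a point): Middle of a spare yellow battery pack with a black end, 70 x 54 x 26 mm, lying loose on the desk to the quadcopter's left. Leave alone.
- screw_jar_mid (a point): Middle of a small jar with a black cap, r 21, 46 high, loose on the desk to the quadcopter's right. Leave alone.
- hex_driver_grip (a point): Grip of a driver with a blue handle, 150 long, r 13, lying loose on the desk behind the tail. Leave alone.

How it is judged:
On the way, in this order (a step that is already met when the one before it is completed fails the run):
1. the fingertips press the hatch in until its latch lets go (value of joint hatch below -0.022 rad and contact force between the fingers and drone above 1 N).
2. the hatch springs up and stands open by itself, untouched, for 1.5 s (value of joint hatch above 1.2 rad and contact force between each of the arm, the fingers and drone below 0.1 N), for 1.5 s.
At the end, for the whole second after the job is handed in: The hatch stands open by itself (beyond 1.2 rad of its 1.4) and still; the quadcopter stands level on its skids within 15 mm of where it was, and the spare pack, the jar and the driver lie within 15 mm of where they were (value of joint hatch above 1.2 rad and velocity of joint hatch below 0.1 rad/s and not (velocity of joint hatch below -0.1 rad/s) and angle between drone's own z axis and vertical below 0.05 rad and linear speed of drone below 0.02 m/s and distance of each of drone, spare_pack_mid, screw_jar_mid, hex_driver_grip from where it was at the start of the episode below 0.015 m); the robot touches nothing.
It fails at once if the sprung-open hatch is pushed back down (value of joint hatch between 0.1 and 1.2 rad and velocity of joint hatch below -0.15 rad/s).
It fails at once if the quadcopter is shifted more than 15 mm, lifted or tipped (distance of drone from where it was at the start of the episode above 0.015 m or height (world z) of drone above 0.006 m or angle between drone's own z axis and vertical above 0.08 rad).
It fails at once if the quadcopter is pressed harder than 40 N (contact force between any of the fingers, the arm and drone above 40 N).
It fails at once if the spare pack, the jar or the driver is moved more than 15 mm or lifted (distance of any of spare_pack_mid, screw_jar_mid, hex_driver_grip from where it was at the start of the episode above 0.015 m).
It also fails if it takes over 26 s, if anything falls off the work surface, if the arm or the gripper's body presses on something with over 40 N, if the wrist force passes 120 N, or if a joint passes its speed limit or range.

## Working session

There is one attempt and no reset: what is moved stays moved. The work goes in short steps, Python scripts to look and compute and a shell command to move; the robot and the scene stay as the last step left them, time stands still between calls to the robot, and variables do not carry over. Pictures are saved under pics/ and viewed, about 8 in all and at most 12, crops included, and the job is handed in when it is done.

```bash
mkdir -p pics; cat > h.py <<'E'
import numpy as np, cv2
from plant import robot
def snap(n,f):
    s=robot.read_state(); c=robot.read_camera(n); cv2.imwrite('pics/'+f,c['color'][:,:,::-1]); 
    np.save('pics/'+f+'.npy',dict(c=c,s=s),allow_pickle=True); return c,s
def cast(c,px,z,s=None):
    n=cv2.undistortPoints(np.array(px,float).reshape(-1,1,2),c['mtx'],c['dist_coeffs'])[:,0]
    d=np.c_[n,np.ones(len(n))]
    if 'R' in c: R=np.array(c['R']).T; o=-R@c['t']
    else:
        T=np.eye(4); T[:3,:3]=cv2.Rodrigues(np.array(s['orientation'],float))[0]; T[:3,3]=s['tool_pos']
        T=T@np.array(c['hand_eye']); R=T[:3,:3]; o=T[:3,3]
    w=d@R.T
    return o+w*((z-o[2])/w[:,2])[:,None]
def orange(c):
    h=cv2.cvtColor(c['color'],cv2.COLOR_RGB2HSV)
    m=cv2.inRange(h,(5,140,90),(20,255,255))
    k=[x for x in cv2.findContours(m,0,2)[0] if cv2.contourArea(x)>15]
    return [(cv2.minAreaRect(x),cv2.contourArea(x)) for x in k]
E
python3 - <<'E'
from h import *
for n in('top','scene'):
    c,s=snap(n,n+'0.png')
    for r,a in orange(c): print(n,r,a,cast(c,[r[0]],.108))
print(s['t'],s['force'],s['orientation'])
a=cv2.imread('pics/top0.png');b=cv2.imread('pics/scene0.png')
E
```

```text
top ((185.1887969970703, 205.08299255371094), (20.9995059967041, 15.653003692626953), 75.0685806274414) 294.0 [[0.57409811 0.18751869 0.108     ]]
top ((551.0, 194.0), (6.0, 4.0), 90.0) 20.5 [[ 0.60637057 -0.45916415  0.108     ]]
top ((539.5, 166.5), (5.0, 5.0), 90.0) 20.0 [[ 0.65690774 -0.4418901   0.108     ]]
top ((204.6153564453125, 135.42308044433594), (8.043152809143066, 7.765803337097168), 56.3099365234375) 52.5 [[0.69813403 0.16061516 0.108     ]]
scene ((283.0, 290.5), (13.0, 22.0), 90.0) 89.0 [[0.7957859  0.03491638 0.108     ]]
scene ((363.9024353027344, 288.6219482421875), (11.244511604309082, 7.964861869812012), 38.65980529785156) 66.0 [[0.79445734 0.15280446 0.108     ]]
scene ((362.0, 197.99998474121094), (21.21320343017578, 12.727922439575195), 45.0) 181.5 [[0.57187906 0.19030747 0.108     ]]
scene ((236.2069091796875, 195.4827423095703), (12.998673439025879, 5.199469566345215), 21.801410675048828) 28.5 [[ 0.56262637 -0.04688197  0.108     ]]
0.05 [-0.07131976 -0.84360898 -0.35966847] [-1.38958883  0.86909192 -0.86675255]
```

View pics/top0.png

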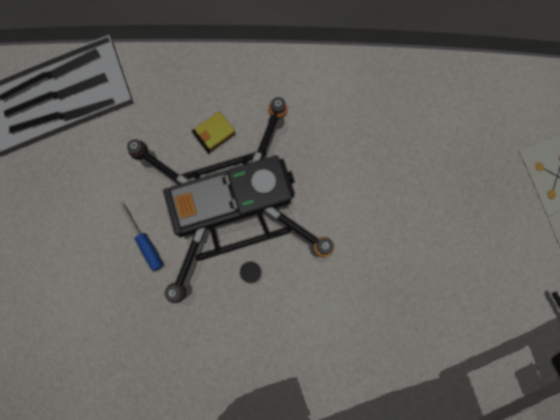

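View pics/scene0.png

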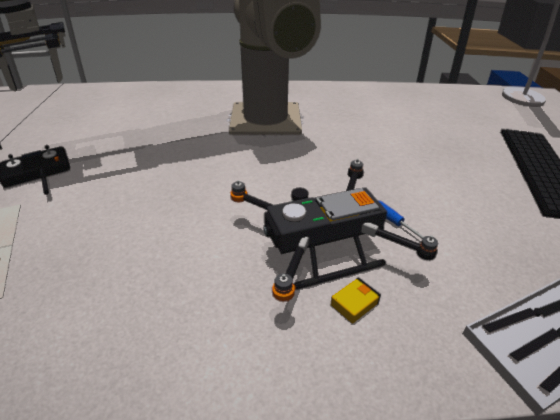

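```bash
python3 - <<'E'
from h import *
from scipy.optimize import least_squares
D={n:np.load(f'pics/{n}0.png.npy',allow_pickle=True).item() for n in('top','scene')}
px={'top':(185.2,205.1),'scene':(362,198)}
def f(X): return np.concatenate([cv2.projectPoints(X.reshape(1,3),cv2.Rodrigues(np.array(d['c']['R']))[0],np.array(d['c']['t'],float),d['c']['mtx'],d['c']['dist_coeffs'])[0].ravel()-px[n] for n,d in D.items()])
r=least_squares(f,np.array([.57,.19,.108]));print(r.x,r.fun)
c=D['top']['c']; p=cast(c,[px['top']],.108)[0]
g=cv2.cvtColor(c['color'],cv2.COLOR_RGB2HSV);m=np.zeros(g.shape[:2],np.uint8)
m[160:200,245:285]=cv2.inRange(g,(0,0,120),(179,60,255))[160:200,245:285]
k=max(cv2.findContours(m,0,2)[0],key=cv2.contourArea);q=cv2.minEnclosingCircle(k);print(q)
n=cast(c,[q[0]],.114)[0]; v=n-p; print(p,n,np.linalg.norm(v[:2]),'heading deg',np.degrees(np.arctan2(v[1],v[0])))
mt=cast(c,[(137,148),(278,106),(323,246),(176,292)],.106); print(mt)
w=(mt[1]-mt[0]+mt[2]-mt[3]);print(np.degrees(np.arctan2(w[1],w[0])), mt.mean(0)) 
s=D['top']['s'];R=cv2.Rodrigues(np.array(s['orientation']))[0];print(R,s['tool_pos'],'jaw deg',np.degrees(np.arctan2(R[1,0],R[0,0])))
E
```

```text
[0.57398915 0.188329   0.10936173] [-0.65001923 -0.11173215 -0.73345931  0.08165573]
((263.1499938964844, 180.5), 10.453454971313477)
[0.57406928 0.18749808 0.108     ] [0.61753749 0.05676296 0.114     ] 0.13777212298720015 heading deg -71.60851592831106
[[ 0.67439169  0.27877429  0.106     ]
 [ 0.75629411  0.03350206  0.106     ]
 [ 0.50938648 -0.04495419  0.106     ]
 [ 0.42943145  0.19591162  0.106     ]]
-71.58505368465812 [0.59237593 0.11580845 0.106     ]
[[ 4.39313979e-01 -6.76165693e-04  8.98333329e-01]
 [-8.98331716e-01  1.70843623e-03  4.39314476e-01]
 [-1.83179459e-03 -9.99998312e-01  1.43118833e-04]] [ 0.26337759 -0.53841707  0.19591284] jaw deg -63.939834503595556
```

```bash
python3 -m inch '[[1,0.022,0.052,0.01,0.1],[1,0.044,0.104,0.03,0.2],[1,0.066,0.156,0.03,0.3],[1,0.088,0.208,0.03,0.4],[1,0.11,0.26,0.03,0.5],[1,0.132,0.312,0.03,0.6],[1,0.155,0.363,0.03,0.7],[1,0.155,0.363,0.03,0.72]]' 5; python3 -m inch '[[1,0.022,0.052,0,0.1],[1,0.044,0.104,0,0.2],[1,0.066,0.156,0,0.3],[1,0.088,0.208,0,0.4],[1,0.11,0.26,0,0.5],[1,0.12,0.29,0,0.6],[1,0.125,0.30,0,0.7],[1,0.125,0.30,0,0.72]]'
python3 - <<'E'
from h import *
c,s=snap('wrist','w1.png')
R=cv2.Rodrigues(np.array(s['orientation']))[0]
print(s['t'],s['tool_pos'],s['force'],s['opening'],'jaw',np.degrees(np.arctan2(R[1,0],R[0,0])))
for r,a in orange(c): print(r,a,cast(c,[r[0]],.108,s))
E
```

```text
t: 1.1
tool_pos: [0.4194, -0.1721, 0.2258]
orientation: [-1.548, 0.306, -0.304]
force: [0.0, -0.4, -0.9]
opening: 0.0175
t: 2.1
tool_pos: [0.5445, 0.1274, 0.225]
orientation: [-1.555, -0.257, 0.263]
force: [-0.0, -0.9, -0.0]
opening: 0.0005
2.1 [0.54446403 0.12740188 0.22503373] [-0.03785105 -0.87639534 -0.00794465] 0.00047749288262862176 jaw 18.991108780757195
((442.59674072265625, 317.46392822265625), (21.3006591796875, 9.333353042602539), 13.240520477294922) 105.0 [[0.73958864 0.06311046 0.108     ]]
((445.1000061035156, 190.80003356933594), (12.965338706970215, 16.12761688232422), 71.56504821777344) 171.0 [[0.68157253 0.18123308 0.108     ]]
((335.0, 142.0), (34.0, 46.0), 90.0) 1530.5 [[0.57267816 0.18817509 0.108     ]]
((472.311767578125, 65.80831909179688), (4.7095794677734375, 21.625621795654297), 35.21759033203125) 23.0 [[0.65781321 0.28548637 0.108     ]]
```

View pics/w1.png

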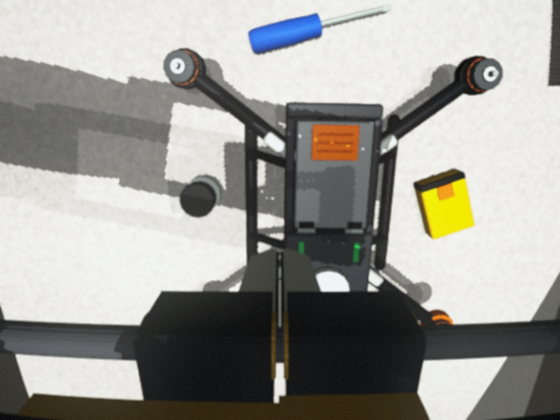

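The wrist view shows the shut hatch, with the pad at px (335,142). It gives (0.573, 0.188), which agrees with the other two views. I'll go above the pad and descend.

```bash
python3 -m inch '[[1,0.014,0.03,0,0],[1,0.028,0.061,-0.03,-0.01],[1,0.028,0.061,-0.06,-0.01],[1,0.028,0.061,-0.09,-0.01],[1,0.028,0.061,-0.1,-0.01],[1,0.028,0.061,-0.105,-0.01],[1,0.028,0.061,-0.105,-0.01]]'
python3 - <<'E'
from h import *
c,s=snap('scene','s2.png'); print(s['t'],s['tool_pos'],s['force'])
i=cv2.imread('pics/s2.png')[130:310,220:450]; cv2.imwrite('pics/s2c.png',cv2.resize(i,None,fx=3,fy=3))
E
```

```text
t: 3.02
tool_pos: [0.573, 0.1876, 0.1213]
orientation: [-1.556, -0.249, 0.252]
force: [0.1, 0.5, 0.9]
opening: 0.0003
3.025 [0.572977   0.18755385 0.12125271] [0.05804587 0.4771666  0.91551548]
```

View pics/s2c.png

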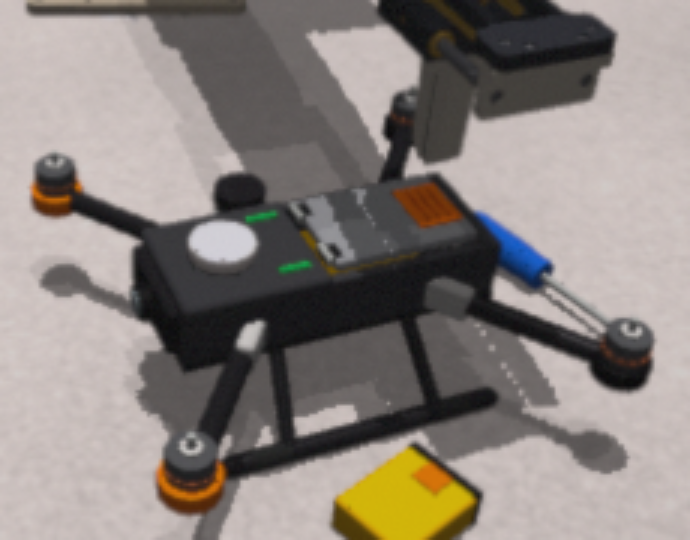

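```bash
python3 - <<'E'
from h import *
d=np.load('pics/s2.png.npy',allow_pickle=True).item();c=d['c']
for X in (d['s']['tool_pos'],[.573,.188,.108]):
    p=cv2.projectPoints(np.array([X],float),cv2.Rodrigues(np.array(c['R']))[0],np.array(c['t'],float),c['mtx'],c['dist_coeffs'])[0].ravel();print(p,(p-[220,130])*3)
c,s=snap('top','t2.png');print(s['tool_pos'])
i=cv2.imread('pics/t2.png')[120:280,110:310]; i=cv2.resize(i,None,fx=3.5,fy=3.5)
for X in (d['s']['tool_pos'],[.573,.188,.108]):
    p=cv2.projectPoints(np.array([X],float),cv2.Rodrigues(np.array(c['R']))[0],np.array(c['t'],float),c['mtx'],c['dist_coeffs'])[0].ravel();print(p);cv2.circle(i,tuple(int(v) for v in (p-[110,120])*3.5),4,(0,255,0),1)
cv2.imwrite('pics/t2c.png',i)
E
```

```text
[361.62815937 192.62026644] [424.8844781  187.86079932]
[360.90180588 198.35383384] [422.70541764 205.06150152]
[0.5731645  0.18777192 0.12159225]
[183.56977422 204.26511803]
[184.87057104 205.71779378]
```

View pics/t2c.png

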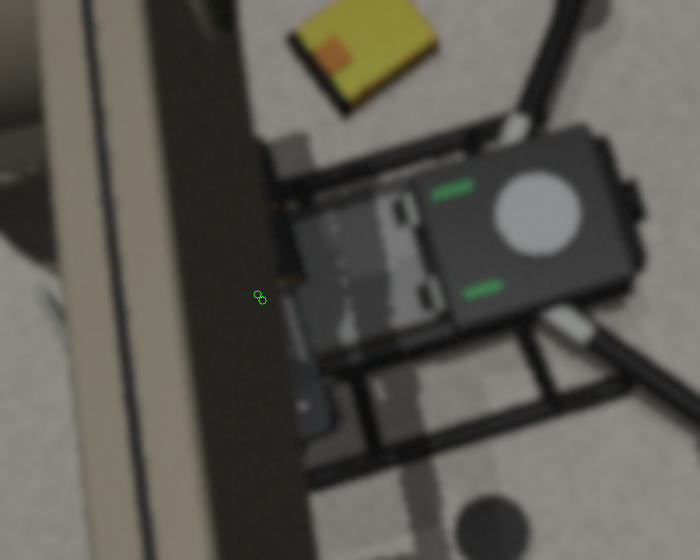

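```bash
python3 - <<'E'
from h import *
def proj(c,X):return cv2.projectPoints(np.array(X,float).reshape(-1,1,3),cv2.Rodrigues(np.array(c['R']))[0],np.array(c['t'],float),c['mtx'],c['dist_coeffs'])[0][:,0]
c,s=snap('scene','s3.png')
R=cv2.Rodrigues(np.array(s['orientation']))[0];o=np.array(s['tool_pos'])
i=cv2.resize(cv2.imread('pics/s3.png')[110:230,310:440],None,fx=4,fy=4)
for a in(-.0175,.0175):
  for b in(-.0075,.0075):
    p=(proj(c,[o+R@[a,0,b],o+R@[a,-.084,b]])-[310,110])*4
    cv2.line(i,*[tuple(int(v) for v in q) for q in p],(0,0,255),1)
w,s=snap('wrist','w3.png')
T=np.linalg.inv(np.array(w['hand_eye']))
q=cv2.projectPoints(np.zeros((1,3)),cv2.Rodrigues(T[:3,:3])[0],T[:3,3],w['mtx'],w['dist_coeffs'])[0].ravel();print(q,np.array(w['hand_eye']).round(3).tolist())
j=cv2.imread('pics/w3.png');cv2.circle(j,tuple(int(v) for v in q),3,(0,255,0),1)
j=cv2.resize(j[120:420,150:430],(448,480))
cv2.imwrite('pics/c3.png',cv2.resize(np.hstack([cv2.resize(i,(520,480)),j]),(790,392)))
for r,a in orange(w): print(r,a,cast(w,[r[0]],.108,s))
E
```

```text
[279.60212496 249.12813308] [[1.0, 0.001, -0.0, -0.0], [0.0, -0.284, 0.959, -0.187], [0.0, -0.959, -0.284, 0.079], [0.0, 0.0, 0.0, 1.0]]
((438.04998779296875, 268.6500244140625), (15.811387062072754, 19.922346115112305), 71.56504821777344) 276.5 [[0.67408624 0.2009486  0.108     ]]
((279.29449462890625, 237.55088806152344), (43.89923095703125, 66.05516815185547), 89.09062194824219) 2256.0 [[0.57247432 0.18959526 0.108     ]]
((88.6826171875, 143.26393127441406), (4.95525598526001, 22.133474349975586), 19.29004669189453) 41.0 [[0.45089185 0.20935899 0.108     ]]
((470.4151306152344, 142.9528350830078), (23.763378143310547, 5.219701766967773), 74.05460357666016) 34.5 [[0.65810518 0.27841843 0.108     ]]
((481.7076110839844, 118.27359771728516), (7.381772518157959, 30.886892318725586), 60.945396423339844) 60.5 [[0.65836024 0.2932495  0.108     ]]
```

View pics/c3.png

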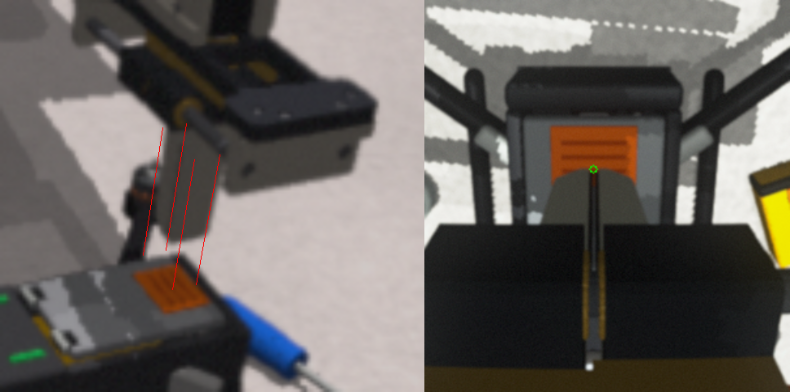

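The scene view shows the visible fingertip about 19 mm higher along the tool axis than the projected TCP, while x and y agree. I'll find the real contact height by force, in small steps.

```bash
python3 -m inch '[[1,0,0,-0.004,0],[1,0,0,-0.008,0],[1,0,0,-0.011,0],[1,0,0,-0.011,0]]' | egrep 'tool|force';  python3 -m inch '[[1,0,0,-0.002,0],[1,0,0,-0.002,0]]'| egrep 'tool|force'
```

```text
tool_pos: [0.5727, 0.188, 0.1098]
force: [-0.3, -0.3, 0.3]
tool_pos: [0.5725, 0.1879, 0.1076]
force: [-0.8, -0.1, -0.3]
```

```bash
python3 -m inch '[[1,0,0,-0.001,0],[1,0,0,-0.002,0],[1,0,0,-0.002,0]]' | egrep 'tool|force'
```

```text
tool_pos: [0.5724, 0.1879, 0.1055]
force: [-0.1, -0.2, -0.1]
```

```bash
python3 -m inch '[[1,0,0,-0.001,0],[1,0,0,-0.002,0],[1,0,0,-0.002,0]]' | egrep 'tool|force'
```

```text
tool_pos: [0.5723, 0.1879, 0.1033]
force: [0.3, -0.4, -0.8]
```

```bash
python3 -c "
from h import *
c,s=snap('scene','s4.png'); w,s=snap('wrist','w4.png'); print(s['t'],s['force'])
i=cv2.resize(cv2.imread('pics/s4.png')[130:230,310:420],(440,400)); j=cv2.resize(cv2.imread('pics/w4.png')[150:350,190:370],(360,400))
cv2.imwrite('pics/c4.png',np.hstack([i,j]))
for r,a in orange(w): print(r,a)
"
```

```text
4.775 [-0.46722303 -0.88999938  0.26389813]
((448.20001220703125, 278.6000061035156), (16.4438419342041, 21.50348663330078), 71.56504821777344) 309.5
((281.0, 249.5), (45.0, 72.0), 90.0) 1837.5
((487.3221130371094, 146.56814575195312), (24.989770889282227, 5.721563816070557), 75.3791275024414) 45.5
((73.58876037597656, 148.2869873046875), (6.846154689788818, 28.230772018432617), 22.61986541748047) 51.0
((499.81268310546875, 119.85034942626953), (7.555541038513184, 33.11845779418945), 61.821407318115234) 72.5
```

View pics/c4.png

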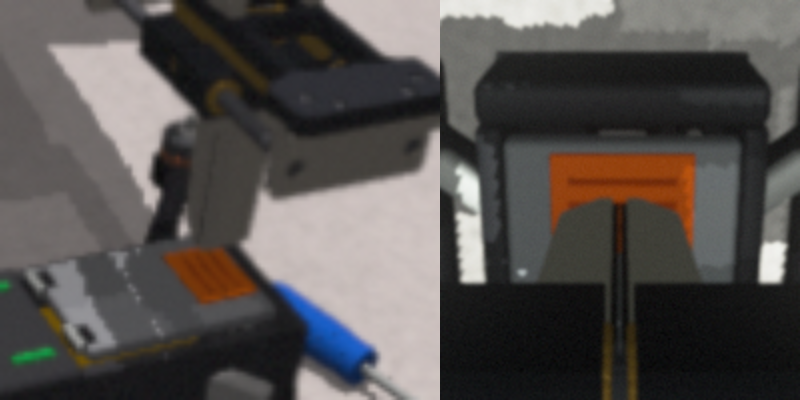

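No contact yet at TCP z 0.103. Both views show the tip still clear above the pad (the pad is fully visible in the scene crop at about (210,275)) and aligned with it. I'll keep going down in small steps.

```bash
python3 -m inch '[[1,0,0,-0.001,0],[1,0,0,-0.002,0],[1,0,0,-0.003,0],[1,0,0,-0.003,0]]' | egrep 'tool|force'
```

```text
tool_pos: [0.5723, 0.1879, 0.1003]
force: [-0.5, 0.2, -0.7]
```

```bash
python3 -m inch '[[1,0,0,-0.001,0],[1,0,0,-0.002,0],[1,0,0,-0.002,0]]' | egrep 'tool|force'
```

```text
tool_pos: [0.5722, 0.1879, 0.0981]
force: [-0.2, -0.6, -0.7]
```

```bash
python3 -m inch '[[1,0,0,-0.001,0],[1,0,0,-0.002,0],[1,0,0,-0.002,0]]' | egrep 'tool|force'
```

```text
tool_pos: [0.5721, 0.1878, 0.0959]
force: [0.2, 0.1, 0.0]
```

```bash
python3 -c "
from h import *
w,s=snap('wrist','w5.png'); print(s['t'],s['force'],s['wrist_torque'])
for r,a in orange(w)[:3]: print(r,a)"
```

```text
6.075 [0.16483166 0.11512165 0.00902299] [-0.01319688 -0.08796525  0.04286078]
((452.5, 282.9999694824219), (16.76007080078125, 22.452167510986328), 71.56505584716797) 325.5
((280.6676940917969, 252.48155212402344), (75.49468994140625, 45.041656494140625), 3.1798300743103027) 1617.0
((67.20808410644531, 149.18820190429688), (7.1894073486328125, 29.730112075805664), 20.323137283325195) 57.5
```

```bash
python3 -m inch '[[1,0,0,-0.001,0],[1,0,0,-0.002,0],[1,0,0,-0.002,0]]' | egrep 'tool|force'
```

```text
tool_pos: [0.5721, 0.1878, 0.0939]
force: [0.5, -0.4, -0.3]
```

```bash
python3 -m inch '[[1,0,0,-0.001,0],[1,0,0,-0.002,0],[1,0,0,-0.002,0]]' | egrep 'tool|force'
```

```text
tool_pos: [0.572, 0.1878, 0.0917]
force: [0.4, 0.1, -0.6]
```

```bash
python3 -m inch '[[1,0,0,-0.001,0],[1,0,0,-0.002,0],[1,0,0,-0.002,0]]' | egrep 'tool|force'
```

```text
tool_pos: [0.5719, 0.1878, 0.0896]
force: [-0.6, -0.2, -0.6]
```

```bash
python3 -m inch '[[1,0,0,-0.001,0],[1,0,0,-0.002,0],[1,0,0,-0.002,0]]' | egrep 'tool|force'
python3 -c "
from h import *
c,s=snap('scene','s6.png'); w,s=snap('wrist','w6.png'); print(s['t'],s['force'])
i=cv2.resize(cv2.imread('pics/s6.png')[130:230,310:420],(440,400)); j=cv2.resize(cv2.imread('pics/w6.png')[150:350,190:370],(360,400))
cv2.imwrite('pics/c6.png',np.hstack([i,j]))
"
```

```text
tool_pos: [0.5717, 0.1877, 0.0874]
force: [0.2, 0.1, 1.4]
7.675 [-0.51789218 -0.06972495  0.0872388 ]
```

View pics/c6.png

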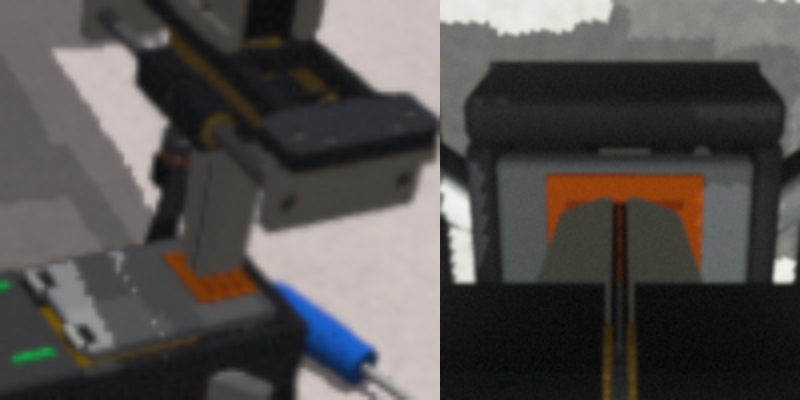

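The scene crop shows the tip over the pad at (215,275), almost touching, which confirms the fingertip is about 20 mm shorter than the TCP says. I'll keep going down in 2 mm steps.

```bash
python3 -m inch '[[1,0,0,-0.001,0],[1,0,0,-0.002,0],[1,0,0,-0.002,0]]' | egrep 'tool|force'
```

```text
tool_pos: [0.572, 0.1878, 0.0858]
force: [-0.3, -0.8, 2.6]
```

```bash
python3 -m inch '[[1,0,0,-0.001,0],[1,0,0,-0.0015,0],[1,0,0,-0.0015,0]]' | egrep 'tool|force'
```

```text
tool_pos: [0.5721, 0.1879, 0.0844]
force: [-1.5, 0.5, 4.4]
```

```bash
python3 -m inch '[[1,0,0,-0.0007,0],[1,0,0,-0.0014,0],[1,0,0,-0.0014,0],[1,0,0,-0.0014,0]]' | egrep 't:|tool|force'
```

```text
t: 8.98
tool_pos: [0.5721, 0.1879, 0.083]
force: [-2.3, -0.2, 4.4]
```

```bash
python3 -m inch '[[1,0,0,0.035,0],[1,-0.010,0.030,0.075,0],[1,-0.022,0.066,0.11,0],[1,-0.035,0.104,0.14,0],[1,-0.044,0.133,0.15,0],[1,-0.044,0.133,0.15,0],[1,-0.044,0.133,0.15,0],[1,-0.044,0.133,0.15,0]]' | egrep 't:|tool|force'
python3 -m inch '[[1,0,0,0,0],[1,0,0,0,0],[1,0,0,0,0],[1,0,0,0,0],[1,0,0,0,0],[1,0,0,0,0],[1,0,0,0,0],[1,0,0,0,0]]' | egrep 't:|tool|force'
python3 -c "
from h import *
c,s=snap('scene','s7.png')
cv2.imwrite('pics/c7.png',cv2.resize(cv2.imread('pics/s7.png')[90:310,210:450],None,fx=2.5,fy=2.5))
"
```

```text
t: 9.98
tool_pos: [0.5281, 0.3196, 0.2318]
force: [-0.5, 0.1, -0.2]
t: 10.98
tool_pos: [0.5281, 0.3196, 0.2318]
force: [0.2, 0.4, 0.4]
```

View pics/c7.png

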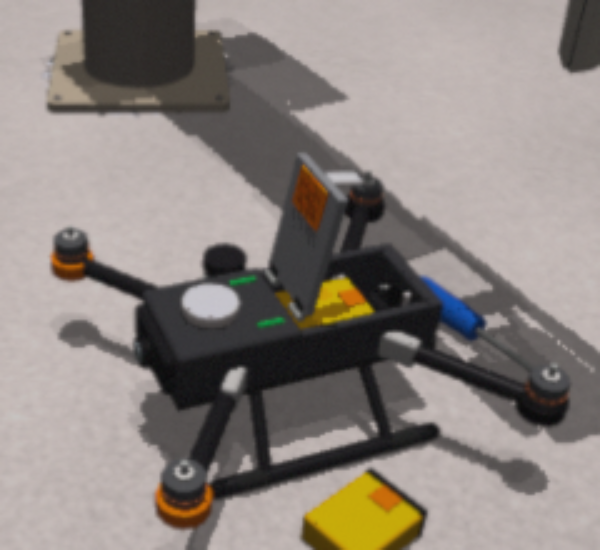

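The hatch stands open at crop (310,240) and the gripper is clear. I'll watch for two more seconds, check for movement, then hand in.

```bash
for k in 1 2; do python3 -m inch '[[1,0,0,0,0],[1,0,0,0,0],[1,0,0,0,0],[1,0,0,0,0],[1,0,0,0,0],[1,0,0,0,0],[1,0,0,0,0],[1,0,0,0,0]]' | egrep 't:|force'; done
python3 - <<'E'
from h import *
c,s=snap('scene','s8.png')
b=cv2.imread('pics/s7.png').astype(int);a=cv2.imread('pics/s8.png').astype(int);o=cv2.imread('pics/s0.png' if 0 else 'pics/scene0.png').astype(int)
print('changed px in drone area since open:',(abs(a-b).max(2)[140:310,210:450]>40).sum())
for n,f in (('start','scene0.png'),('now','s8.png')):
    h=cv2.cvtColor(cv2.imread('pics/'+f),cv2.COLOR_BGR2HSV)
    for l,lo,hi in(('yellow pack',(22,150,80),(35,255,255)),('blue',(105,150,60),(125,255,255))):
        m=cv2.inRange(h,lo,hi);m[:, 480:]=0
        if l[0]=='y': m[:270]=0
        print(n,l,np.argwhere(m).mean(0).round(1),(m>0).sum())
    print(n,'motor',[np.round(r[0],1) for r,a in orange(dict(color=cv2.imread('pics/'+f)[:,:,::-1].copy()))])
print(robot.read_state()['t'],robot.close_job())
E
```

```text
t: 12.02
force: [-0.5, 0.4, 0.4]
t: 13.02
force: [-0.1, -0.4, 0.2]
changed px in drone area since open: 0
start yellow pack [297.8 354.3] 852
start blue [214.3 392. ] 189
start motor [array([283. , 290.5]), array([363.9, 288.6]), array([362., 198.]), array([236.2, 195.5])]
now yellow pack [297.8 354.2] 860
now blue [214.5 392.1] 193
now motor [array([283. , 290.5]), array([363.9, 288.6]), array([350.5, 208.5]), array([236.2, 195.5]), array([333.5, 168.5])]
the job is handed in; nothing more can be done
13.075 None
```

The battery hatch is open and the job is handed in. I pressed the orange pad once with the closed fingertips, to about 4.4 N and 4 mm of travel. I then lifted off up and towards the tail, and the hatch sprang up by itself.

- **Hatch:** the hatch was standing open in the scene view 2 s after I lifted off. No pixels changed in the drone area over the next 2 s, and the measured tool force stayed within noise.
- **Surroundings:** the motor rings, spare pack and driver are within 0.2 px of their starting image positions. I checked the jar only by eye, and it looked unmoved.
- **Disagreement:** the real fingertip ended about 20 mm short of the reported TCP. The scene view showed this, and contact came at TCP z ≈ 0.087 instead of 0.108. I found the contact height by force in small steps.
- **Not measured:** the hatch angle was judged only from the picture. The job handed in at t = 13.1 s and reported no verdict.

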